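# Lock the carry handle into the lipstick carousel

## Robot

A 6-joint arm with a two-finger parallel gripper is mounted at the origin on the work surface. World frame = base frame: x ahead of the robot, y to its left, z up, the work surface at z = 0. Lengths are in mm, angles in rad, forces in N, time in s.
With the tool pointing down it reaches from about 300 to 775 mm from the base axis. Payload 14.6 kg.
Tool frame: the origin (TCP) lies between the finger pads; the fingertips stand 22 mm ahead of it and the grasp point (between the pads) lies 3 mm ahead of it (manip.tcp_to_tips is the distance from the TCP to the fingertips, in mm); y points along the fingers, z is the direction in which the jaws open and shut, and the axes are right-handed (so a half turn about y gives the same grasp; the last joint's range is limited). The gripper opens to 94 mm and grips with 3 to 60 N. Pads are 16 mm wide; open, the fingers measure 119 mm over their backs; the gripper's body (75 mm by 177 mm) begins 78 mm behind the grasp point.
Start: joints at [1.196, 0.3, 1.521, -0, 1.321, -0.067], TCP at [166.627, 524.142, 227.446] pointing down, gripper open.
Joint ranges: [-3.03, 3.03], [-0.79, 2.21], [0.23, 2.52], [-1.04, 4.18], [0, 3.07], [-2.55, 2.55]. Speed limits (rad/s): [2.22, 2.22, 2.57, 3.14, 3.14, 3.14].

## Interface

Orientations are given as [roll, pitch, yaw] about the fixed x, y, z axes, in that order (R = Rz(yaw) Ry(pitch) Rx(roll)).
In Python, from cell import manip gives the robot as it stands.
- The arm moves only by the shell command python3 -m jog 'ROWS' [OPENING] [FORCE]. ROWS is JSON, one flat list of numbers, 6 for each row, row after row: the shift along the tool's x, y, z in mm, then the turn, a rotation vector about the tool's x, y, z in degrees. A call has 1 to 10 rows; each row is the pose to reach, as a shift and turn from the pose commanded when the call began, along the tool's axes at that moment; what a row does not reach only later rows make up. A row lasts 1/12 s, in which the tool goes at most 41.7 mm and 7.16 degrees, less where a joint would pass 70% of its speed; a pose out of reach is approached as far as the arm can. A call with a gripper value outside its range is refused whole. OPENING is the finger opening in mm, from 0 to 94, set as the call begins (- or left out, the last holds). The fingers move at their own pace and stop on an object; FORCE is the grip in N (left out, the last holds). Time passes only in rows, so rows that repeat a pose let the fingers close. It gives the time, the measured TCP pose, the force and the opening at its end, in the units of the state.
- manip.read_state(): the state, without advancing time (a new reading comes with each control period).
- manip.camera(name): name is "side" or "top"; returns a dict with "img" (400x640x3 uint8, red, green, blue), "intrinsics" (3x3 intrinsics, pixels), "k1" (the pictures are not rectified: a ray, as slopes to the right and down, at radius r is drawn at 1 + k1 r^2 times it, then the intrinsics apply), "origin" and "orientation" of the camera in the world. Camera axes: x right, y down, z forward; pixel columns grow to the right and rows downward; lengths in mm; the calibration is good to about 2 mm. A picture is of the moment at which its call begins. There is no depth.
- manip.sign_off(): hands the job in, once; it reports no verdict.
Trained networks look in a picture, given as the dict that the camera call returned (one of the last four; its "shot" number tells which), for a name from the list of things; names that differ only in an ending like _2 or _b are one class to them, and where a whole thing is asked for, a point or a joint stands for the part that bears it (a point fixed in the world has none). Each returns a list of dicts, best first, with "score" (0 to 1); they miss things now and then, are a little off and sometimes report something else, mostly with a low value. They report only what shows in the picture. A call takes as long as a camera call. They do not tell look-alikes from the thing itself.
- manip.masks_of(thing, picture): "pixels" (400x640 bool, what is visible of it) and "xy" ([column, row] in pixels, amid what is visible of it).
- manip.tip_of(thing, picture): "xy" ([column, row] in pixels: a listed point, or the origin of a listed thing).
The state is a dict: "clock": time; "joints": joint angles; "qd": joint speeds; "effort": joint torques, N m; "eef_pos": TCP position; "eef_rot": TCP orientation; "wrist_force": force on the tool from outside, world axes, zero at the start; "moment": the same for the moment, N m; "finger_gap": finger opening in mm.
Only numpy, scipy, OpenCV 4.12 (cv2) and the standard library are available. Lean on these libraries where they do the work, as an engineer would, in place of code of your own. Each camera call takes 0.05 s, during which the arm holds its last target.

## Task

Take the carry handle out of the bamboo block, stand its tapered shank upright in the brass socket at the middle of the lipstick carousel and let go of it. Then tap or press it down gently from above until the brass sleeve is fully home with its flange flush on the hub, so that the handle is locked upright; the hub cracks if it is pushed hard. Leave everything else on the vanity where it is.

Things in the scene. Friction and masses are not known exactly. Their poses are not given: they have to be found in the camera images.
- handle_knob (a point): Carry handle, 88 mm long, 110 g, upright in a hole of the bamboo block; this point is its knob's centre, z up along the handle. Knob: dark wood cylinder, 32 mm diameter, flat top 23 mm above this point. Under it a brass collar, 38 mm diameter, 4 mm thick, underside 23 mm below this point; under that the tapered steel shank.
- handle_tip (a point): Centre of the lower end of the handle's tapered shank, 65 mm below the knob's centre. The shank is 42 mm long, 15 mm diameter here at the tip and 28 mm at the collar.
- block: Bamboo block that holds the handle, fixed, 90 (x) by 150 (y) by 55 mm high, origin at the centre of its underside. The handle hangs by its collar (resting on the top) in a round hole of 32 mm diameter and 50 mm depth at y = -35 mm; a nail file and a clipper lie at the other end, 4 mm high.
- plate_centre (a point): Lipstick carousel, fixed in place: centre of the upper face of its clear round plate (200 mm diameter, 19 mm above the table). At the middle stands a blue-grey acrylic hub, 54 mm diameter, of adjustable height: its flat top is anywhere from 46 to 70 mm above this point, and its axis up to 1.5 mm off it in x and in y.
- turntable (a joint): Turn of the carousel's plate (rad). It turns freely about the upright axis and carries eight lipstick tubes, up to 55 mm high above the plate, on a circle of 78 mm radius. The hub does not turn.
- sleeve (a joint): How far (m) the brass sleeve with the taper socket is pushed down into the hub: 0 up, its 52 mm flange 8 mm clear of the hub's top; 0.008 fully home, the flange's underside on the hub, a hard stop. Starts 0 to 2 mm down, moves only under more than 9 N (plus 3 N per 10 mm/s of speed), stays where left. 15 to 17 N drives it home.
- hub (a joint): How far (m) the acrylic hub gives downward: about 0.0001 at rest, 0.033 mm more for every newton pushed down on it, too little to read well. The hub cracks at 0.0011, that is when it is pushed, directly or through the handle, with over about 25 N.
- carousel: Foot of the carousel, origin on the table under the plate's centre. The socket: upright cone in the sleeve, mouth 3 mm above the flange's underside, 26 mm diameter at the mouth, 13 mm at 40 mm depth, same taper as the shank. The shank enters about 35 mm and wedges, the collar staying 6 to 8 mm above the mouth. Pulled up, the handle comes out and the sleeve stays.
- bamboo_box: Closed lidded bamboo box with a spring clip, fixed, 114 by 174 by 67 mm high, origin at the centre of its underside. Not needed.
- jar_centre (a point): Squat amber glass jar, 64 mm diameter, 48 mm high, its centre. Not needed.
- tweezers_centre (a point): Chrome tweezers lying flat, 95 mm long along x, 14 mm wide, 8 mm high, their centre. Not needed.
- compact_centre (a point): Round pink powder compact, 72 mm diameter, 15 mm high, its centre. Not needed.
- polish_centre (a point): Red nail polish bottle with a black cap, 26 mm square, 64 mm high, about its centre. Not needed.
- hairbrush_centre (a point): Wooden hairbrush lying flat, 210 mm long along x, 55 mm wide, 36 mm high; this point is where the handle meets the head. Not needed.
Not all that is in view belongs to the job. Leave any blue, green or purple look-alike of the part that bears handle_knob alone.

How it is judged (in metres and radians):
On the way, in this order (a step that is already met when the one before it is completed fails the run):
1. the handle has been lifted clear of the block (height (world z) of handle_knob above 0.13 m), for 0.1 s.
2. the handle stands in the socket, let go (horizontal distance between handle_knob and plate_centre below 0.006 m and z of handle_knob in the frame of plate_centre below 0.117 m and angle between handle_knob's own z axis and vertical below 0.09 rad and contact force between the fingers and handle below 0.05 N), for 0.2 s.
3. the sleeve has been tapped home (value of joint sleeve above 0.0074 m), for 0.2 s.
At the end, for the whole second after the job is handed in: The sleeve is within 0.6 mm of fully home (joint above 0.0074) and the handle stands still and wedged in the socket (over 5 N of contact force left between them), its knob's centre within 6 mm sideways of the plate's centre and less than 108 mm above it, leaning less than 0.06 rad (value of joint sleeve above 0.0074 m and horizontal distance between handle_knob and plate_centre below 0.006 m and z of handle_knob in the frame of plate_centre below 0.108 m and angle between handle_knob's own z axis and vertical below 0.06 rad and linear speed of handle below 0.01 m/s and contact force between handle and hub above 5 N); the robot touches nothing.
It fails at once if the hub was pushed so hard that it cracked (over about 25 N) (value of joint hub above 0.0011 m).
It fails at once if the robot pushed on the carousel or hub itself with more than 15 N (contact force between any of the arm, the fingers and hub above 15 N or contact force between any of the arm, the fingers and carousel above 15 N).
It fails at once if a bystander was moved by more than 25 mm (distance of any of jar_centre, tweezers_centre, compact_centre, polish_centre, hairbrush_centre from where it was at the start of the episode above 0.025 m).
It also fails if it takes over 56 s, if anything falls off the work surface, if the arm or the gripper's body presses on something with over 40 N, if the wrist force passes 120 N, or if a joint passes its speed limit or range.

## Working session

There is one attempt and no reset: what is moved stays moved. The work goes in short steps, Python scripts to look and compute and a shell command to move; the robot and the scene stay as the last step left them, time stands still between calls to the robot, and variables do not carry over. Pictures are saved under pics/ and viewed, and the job is handed in when it is done.

```bash
ls; mkdir -p pics; cat > h.py <<'E'
import numpy as np,cv2
from cell import manip
from scipy.spatial.transform import Rotation as R
def save(p,name,crop=None,s=1):
    im=p["img"][:,:,::-1]
    if crop: a,b,c,d=crop; im=im[b:d,a:c]
    if s!=1: im=cv2.resize(im,None,fx=s,fy=s,interpolation=cv2.INTER_CUBIC)
    cv2.imwrite("pics/"+name,im)
def Rm(p):
    o=np.array(p["orientation"],float)
    return o if o.shape==(3,3) else R.from_euler('xyz',o).as_matrix()
def ray(p,xy):
    K=np.array(p["intrinsics"]);k=p["k1"]
    d=np.array([(xy[0]-K[0,2])/K[0,0],(xy[1]-K[1,2])/K[1,1]]);u=d.copy()
    for _ in range(30): u=d/(1+k*(u@u))
    v=Rm(p)@np.array([u[0],u[1],1]); return np.array(p["origin"],float),v/np.linalg.norm(v)
def atz(p,xy,z):
    o,v=ray(p,xy); return o+v*(z-o[2])/v[2]
def proj(p,X):
    K=np.array(p["intrinsics"]);c=Rm(p).T@(np.array(X,float)-np.array(p["origin"]));u=c[:2]/c[2]
    u=u*(1+p["k1"]*(u@u)); return np.array([K[0,0]*u[0]+K[0,2],K[1,1]*u[1]+K[1,2]])
def tri(l):
    A=np.zeros((3,3));b=np.zeros(3)
    for p,xy in l:
        o,v=ray(p,xy);M=np.eye(3)-np.outer(v,v);A+=M;b+=M@o
    x=np.linalg.solve(A,b); return x,[np.linalg.norm(proj(p,x)-np.array(xy)) for p,xy in l]
E
python3 - <<'E'
from h import *
s=manip.read_state();print(s)
for n in("side","top"):
    p=manip.camera(n);save(p,n+"0.png");print(n,p["origin"],p["orientation"],p["intrinsics"],p["k1"],p["shot"])
    for t in("handle_knob","handle_tip","plate_centre","block","carousel"):
        print(t,[(np.round(d["xy"],1).tolist(),round(d["score"],2)) for d in manip.tip_of(t,p)])
E
```

```text
pics
{'clock': 0.0, 'joints': array([ 1.19640673e+00,  3.00476606e-01,  1.52159589e+00, -2.85980139e-05,
        1.32071760e+00, -6.66150401e-02]), 'qd': array([-3.69957016e-04, -4.71570751e-04,  9.22046233e-05, -2.01466164e-03,
       -9.81250600e-05,  2.21880332e-04]), 'effort': array([-2.02225834e-03, -5.31811953e+01, -3.52723718e+01,  7.06928736e-02,
        2.45281780e-02, -1.18860912e-04]), 'eef_pos': array([166.54239663, 523.91834762, 226.87703926]), 'eef_rot': array([-1.57199296e+00,  5.20700550e-05, -3.07767496e-01]), 'wrist_force': array([-0.40397194,  0.26625389, -0.44156233]), 'moment': array([-0.06056732, -0.01241704,  0.06800042]), 'finger_gap': 93.85396449463391}
side [ 201.48205195 -766.43132973  804.93352321] [-2.28686745 -0.02047661 -0.50016349] [[465.74396504   0.         312.26243016]
 [  0.         465.74396504 196.35086354]
 [  0.           0.           1.        ]] -0.0006488344942368528 1
handle_knob [([370.3, 286.8], 0.86), ([288.1, 293.6], 0.75), ([322.5, 247.8], 0.69), ([336.8, 295.6], 0.57)]
handle_tip [([331.6, 314.5], 0.82), ([290.9, 312.6], 0.8), ([365.8, 303.8], 0.72), ([324.9, 269.9], 0.66)]
plate_centre [([237.5, 181.1], 0.58)]
block [([316.0, 189.0], 0.68), ([324.4, 262.5], 0.61)]
carousel [([240.8, 187.2], 0.87), ([390.9, 237.3], 0.71)]
top [ 556.33685149  -22.85882319 1284.44549925] [-3.0810178  -0.00317344 -1.54621104] [[386.24073133   0.         319.22147022]
 [  0.         386.24073133 194.72380676]
 [  0.           0.           1.        ]] -0.04026030376513526 2
handle_knob [([379.8, 220.0], 0.48), ([393.1, 255.1], 0.48), ([412.3, 204.7], 0.42), ([406.8, 231.6], 0.4)]
handle_tip []
plate_centre [([258.9, 231.3], 0.62), ([201.2, 218.8], 0.24)]
block [([363.6, 215.1], 0.82)]
carousel [([262.9, 234.4], 0.93)]
```

View pics/side0.png

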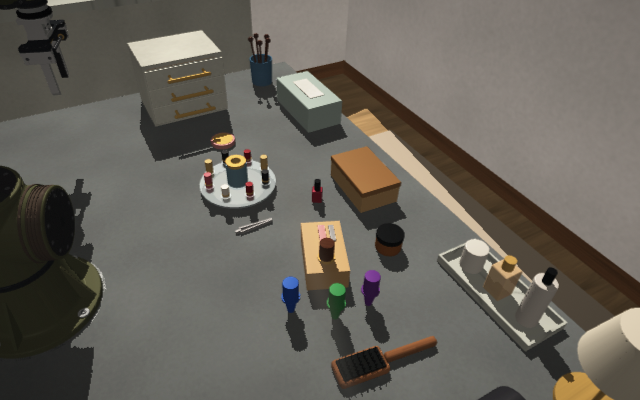

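View pics/top0.png

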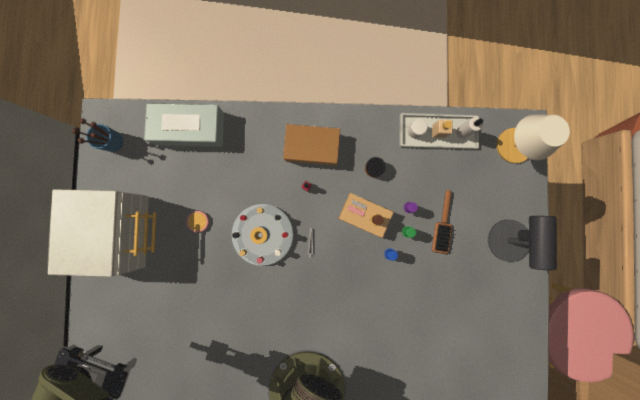

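```bash
python3 - <<'E'
from h import *
S=manip.camera("side");T=manip.camera("top")
save(S,"s1.png",(270,210,400,330),6);save(T,"t1.png",(330,180,430,270),7)
save(S,"s2.png",(190,120,290,220),6);save(T,"t2.png",(220,195,305,275),7)
a=(322.5,247.8);b=(379.8,220.)
print(tri([(S,a),(T,b)]),atz(S,a,78),atz(T,b,78))
ms=[]
for P,q in((S,a),(T,b)):
    for d in manip.masks_of("handle_knob",P):
        ys,xs=np.nonzero(d["pixels"]);print(np.round(d["xy"],1),round(d["score"],2),xs.min(),xs.max(),ys.min(),ys.max())
for P in(S,T):
  for n in("plate_centre","carousel","block"):
    for d in manip.tip_of(n,P):
        print(n,np.round(d["xy"],1),round(d["score"],2),atz(P,d["xy"],19 if n[0]=="p" else 0).round(1))
E
```

```text
(array([ 551.06447813, -210.93456976,   95.2680203 ]), [np.float64(2.2867430048422386), np.float64(1.5327748523413076)]) [ 555.11891904 -195.48478028   78.        ] [ 555.22848057 -215.90725988   78.        ]
[369.1 287.1] 0.95 361 380 270 305
[288.8 296. ] 0.85 282 299 277 312
[323.6 249.5] 0.79 319 334 238 264
[338.1 296.9] 0.69 327 344 284 317
[408.2 228.5] 0.65 403 415 226 236
[412.4 206.5] 0.61 404 416 202 212
[394.2 253.9] 0.58 385 397 248 260
[377.4 219.9] 0.45 371 382 215 224
plate_centre [237.7 177.6] 0.94 [507.8 177.6  19. ]
carousel [240.1 189. ] 0.77 [502.8 152.2   0. ]
carousel [318.1 191. ] 0.56 [684.   49.5   0. ]
block [321.2 262.6] 0.64 [ 568.1 -172.3    0. ]
plate_centre [258.9 229.4] 0.72 [514.8 169.2  19. ]
carousel [261.6 232.8] 0.65 [503.2 162.8   0. ]
```

```bash
cd pics; python3 -c "
import cv2,numpy as np
a=[cv2.resize(cv2.imread(f),(400,300)) for f in('s1.png','t1.png','s2.png','t2.png')]
cv2.imwrite('m1.png',np.vstack([np.hstack(a[:2]),np.hstack(a[2:])]))"
```

```text
(no output)
```

View pics/m1.png

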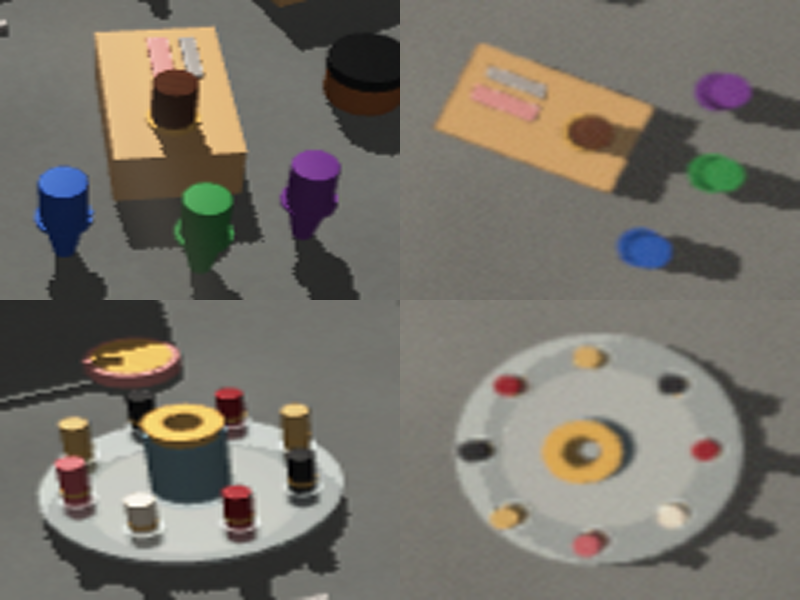

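```bash
cat >> h.py <<'E'
def cyl(x,y,r,z0,z1):
    t=np.linspace(0,2*np.pi,60); return np.array([[x+r*np.cos(a),y+r*np.sin(a),z] for a in t for z in(z0,z1)])
def rend(p,pts,box,s=4):
    a,b,c,d=box
    q=np.array([proj(p,X) for X in pts]);q=(q-[a-.5,b-.5])*s
    h=cv2.convexHull(q.astype(np.float32)); m=np.zeros(((d-b)*s,(c-a)*s),np.uint8)
    cv2.fillConvexPoly(m,np.round(h*16).astype(np.int32),1,shift=4)
    return cv2.resize(m.astype(np.float32),(c-a,d-b),interpolation=cv2.INTER_AREA)
def iou(m,r): return np.minimum(m,r).sum()/np.maximum(m,r).sum()
E
python3 - <<'E'
from h import *
from scipy.optimize import minimize
S=manip.camera("side");T=manip.camera("top")
np.savez("shots.npz",S=S["img"],T=T["img"])
def hsv(P,box): a,b,c,d=box; return cv2.cvtColor(np.ascontiguousarray(P["img"][b:d,a:c]),cv2.COLOR_RGB2HSV).astype(int)
def show(m): print("\n".join("".join(".#"[int(v)] for v in r) for r in m))
bs=(312,232,342,260);bt=(366,208,394,232)
for P,b in((S,bs),(T,bt)):
    h=hsv(P,b); v=P["img"][b[1]:b[3],b[0]:b[2]].astype(int)
    for row in v[::2]: print(" ".join(f"{x[0]:3d}/{x[2]:02d}" for x in row[::2]))
    print()
E
```

```text
230/136 230/136 230/135 168/102 235/167 233/162 233/166 230/133 218/124 197/182 183/167 200/163 228/128 227/127 227/126
229/136 230/135 230/135 230/141 235/167 233/163 231/159 205/113 225/127 203/188 184/170 174/152 228/128 227/128 227/126
229/135 229/136 230/135 224/129 235/169 233/163 231/159 216/127 229/131 155/131 189/173 190/170 227/127 228/128 227/126
228/134 229/135 230/134 225/129 238/174 216/143 100/39 102/39  99/38 117/78 185/169 186/171 223/124 228/128 227/126
228/134 229/135 230/134 230/135 181/108  92/37  90/36  90/35  92/35  93/35  99/47 104/94 178/103 228/127 227/127
228/134 228/135 229/135 223/128  94/40  92/38  93/36  91/36  90/35  87/34  86/34 137/67 228/129 228/127 227/128
227/134 228/135 229/135 225/129  86/37  95/38  92/37  87/35  86/34  86/33  86/33 131/64 228/129 228/128 227/127
227/135 228/134 229/135 217/123  45/25  83/35  87/36  87/35  89/35  89/35  79/30 121/60 228/129 228/128 227/127
227/134 228/134 228/134 216/123  41/24  38/21  40/21  50/23  45/20  34/15  32/15 136/69 228/129 228/128 228/128
227/134 227/133 228/134 210/119  44/27  39/22  37/20  35/18  32
[... 1055 characters left out ...]
91/89 118/49 103/42  98/43  96/43  93/39  96/45 104/57 135/71 139/73 141/80  59/55
205/107 201/104 188/88 103/46  99/46  96/43  95/42  94/42  93/45 102/56 103/59 100/56  72/60  60/55
205/106 205/105 204/100 171/70  89/38  93/40  93/40  94/43  91/46 103/57 101/57  90/58  64/59  59/57
201/102 203/101 204/105 204/98 181/72 105/41 103/48  94/50  99/54 102/59 101/58  73/60  57/53  62/60
205/106 204/105 204/104 204/105 195/97 194/96 190/96 185/95 164/85 115/62  96/59  59/55  59/54  58/57
203/102 204/105 201/102 203/103 204/104 204/106 203/103 203/104 204/104 199/102 130/77  60/55  62/57  60/56
184/97 199/101 204/106 202/102 203/103 204/105 206/107 203/104 205/106 190/99  83/63  61/54  60/55  56/54
```

```bash
python3 - <<'E'
from h import *
from scipy.optimize import minimize
S=manip.camera("side");T=manip.camera("top")
def crop(P,b): return P["img"][b[1]:b[3],b[0]:b[2]].astype(float)
bs=(314,232,340,258);bt=(366,208,392,230)
v=crop(S,bs);ms=((v[...,0]>68)&(v[...,0]<150)&(v[...,2]<75)).astype(float)
w=crop(T,bt);mt=((w[...,0]<145)&(w[...,2]<51)).astype(float)
for m in(ms,mt): print("\n".join("".join(".#"[int(x)] for x in r) for r in m));print()
fs=lambda x,z=101:1-iou(ms,rend(S,cyl(x[0],x[1],16,z-.1,z),bs))
ft=lambda x:1-iou(mt,rend(T,cyl(x[0],x[1],16,75,101),bt))
def opt(f,x0):
    return min((minimize(f,np.add(x0,d),method="Nelder-Mead",options=dict(initial_simplex=np.add(x0,d)+np.array([[0,0],[6,0],[0,6]]))) for d in([0,0],[5,-5],[-5,5])),key=lambda r:r.fun)
for f in(fs,ft,lambda x:fs(x)+ft(x)):
    r=opt(f,[555,-208]);print(r.x.round(1),round(r.fun,3))
E
```

```text
..........................
..........................
..........................
..........................
..........................
..........................
..........######..........
........##########........
.......############.......
......###############.....
......###############.....
......###############.....
......###############.....
.......##############.....
.....#..###########.#.....
.....#....#######...#.....
.....#..............#.....
.....#..............#.....
.....#....................
.....#....................
.....#.............#......
.....#.............#......
.....#.............#......
.....#.............#......
.....#.............#......
.....#.............#......

..........................
..........................
..........................
..........................
..........................
..........................
..........................
...........##.............
........#.#####...........
.......#########..........
......###########.........
......############........
......############........
.......###########........
.......###########........
........#########.........
..........#####...........
..........................
..........................
..........................
..........................
..........................

[ 559.6 -205.2] 0.268
[ 556.2 -206.6] 0.158
[ 557.9 -206.1] 0.479
```

```bash
python3 - <<'E'
from h import *
from scipy.optimize import minimize
S=manip.camera("side");T=manip.camera("top")
def crop(P,b): return np.ascontiguousarray(P["img"][b[1]:b[3],b[0]:b[2]])
bt=(222,195,304,275);bs=(190,140,290,215)
def big(m,hull=True):
    n,l,st,_=cv2.connectedComponentsWithStats(m.astype(np.uint8)); m=(l==1+st[1:,4].argmax())
    if hull:
        c,_=cv2.findContours(m.astype(np.uint8),0,2);c=max(c,key=cv2.contourArea);o=np.zeros(m.shape,np.uint8);cv2.drawContours(o,[c],-1,1,-1);m=o
    return m.astype(float)
def opt(f,x0,st=6):
    n=len(x0);best=None
    for k in range(4):
        s=np.array(x0,float)+np.random.default_rng(k).normal(0,3,n);sim=np.vstack([s]+[s+np.eye(n)[i]*st for i in range(n)])
        r=minimize(f,s,method="Nelder-Mead",options=dict(initial_simplex=sim))
        if best is None or r.fun<best.fun: best=r
    return best
# plate
v=crop(T,bt).astype(int); g=v.min(2); print(g[40,::4],g[::4,20])
vs=crop(S,bs).astype(int); print(vs.min(2)[60,::4])
mt=big((g>128)); mt=cv2.morphologyEx(mt,cv2.MORPH_OPEN,np.ones((5,5)))
ft=lambda x:1-iou(mt,rend(T,cyl(x[0],x[1],100,13,19),bt))
r=opt(ft,[512,165]);print("plate top",r.x,r.fun)
ms=big(vs.min(2)>115); ms=cv2.morphologyEx(ms,cv2.MORPH_OPEN,np.ones((5,5)))
yy=np.arange(bs[3]-bs[1])[:,None]>0
for z0 in(13,16):
  fs=lambda x:1-iou(ms[45:],rend(S,cyl(x[0],x[1],100,z0,19),bs)[45:])
  r=opt(fs,[512,165]);print("plate side",z0,r.x,r.fun)
# flange
def yel(P,b):
    h=cv2.cvtColor(crop(P,b),cv2.COLOR_RGB2HSV); return big((h[...,1]>120)&(h[...,2]>130)&(h[...,0]>10)&(h[...,0]<32))
b1=(245,220,275,250);b2=(220,148,254,172)
m1=yel(T,b1);m2=yel(S,b2)
for m in(m1,m2): print("\n".join("".join(".#"[int(x)] for x in r) for r in m));print()
np.savez("mk.npz",m1=m1,m2=m2)
f1=lambda x,z:1-iou(m1,rend(T,cyl(x[0],x[1],26,z-3,z),b1))
f2=lambda x,z:1-iou(m2,rend(S,cyl(x[0],x[1],26,z-3,z),b2))
for z in(75,82,89,96,100):
    a=opt(lambda x:f1(x,z),[512,165]);b=opt(lambda x:f2(x,z),[512,165]);print(z,a.x.round(1),round(a.fun,3),b.x.round(1),round(b.fun,3))
r=opt(lambda x:f1(x[:2],x[2])+f2(x[:2],x[2]),[512,165,90]);print(r.x,r.fun)
E
```

```text
[114 115 118  50  34 157 163 110  61 108 120  84 142 161 164  73  46 147
  59  57 108] [115 116 116 117 143  92  55 150 151 160 157 165 153 148  96 107 115 108
 108 109]
[109 112 112 100  47 177 182 184 161  89 144 199 198 198 177  77 176 179
  65  43  43 112 111 111 109]
plate top [500.03850909 161.62172818] 0.036159939803105945
plate side 13 [502.58296119 170.50819476] 0.23188060270837307
plate side 16 [501.2309129  167.20263261] 0.23137273548571158
..............................
..............................
..............................
..............................
..............................
..............................
..............................
..............................
..........########............
........###########...........
.......#############..........
.......##############.........
......################........
......################........
......################........
......################........
......################........
......################........
......################........
.......##############.........
.......##############...
[... 700 characters left out ...]
......
.....#####################........
.....#####################........
.....####################.........
......###################.........
.......#################..........
........##############............
..........##########..............
..................................
..................................
..................................
..................................
..................................

75 [499.2 162.5] 0.084 [507.7 182.9] 0.076
82 [499.5 161.1] 0.093 [504.7 173.6] 0.08
89 [500. 160.] 0.101 [501.6 164.8] 0.089
96 [500.4 158.9] 0.109 [498.7 156.1] 0.097
100 [500.4 158.4] 0.115 [496.9 150.8] 0.103
[500.21372551 159.85437005  93.08173667] 0.2008000953863157
```

The dark wood knob in the block, at side (325,248) and top (378,220), is the target: it is brown, has a brass collar under it and hangs in the bamboo block. The blue (288,296), green (337,297) and purple (370,287) ones in the side view are look-alikes standing on the table. The crop confirms this. I estimate the knob at about (557,-206) and the socket at about (500.5,161).

```bash
python3 -m jog '[25.8,0,-25.1,0,-5.9,0, 51.6,0,-50.1,0,-11.8,0, 77.4,0,-75.2,0,-17.63,0, 103.2,0,-100.2,0,-17.63,0, 129,0,-125.3,0,-17.63,0, 154.8,0,-150.4,0,-17.63,0, 180.6,0,-175.4,0,-17.63,0, 206.4,0,-200.5,0,-17.63,0, 232.2,0,-225.5,0,-17.63,0, 258,0,-250.6,0,-17.63,0]' 64 20
```

```text
clock: 2.23
eef_pos: [337.0, 205.6, 227.7]
eef_rot: [-1.57, -0.001, 0.0]
wrist_force: [0.6, 0.8, -0.4]
finger_gap: 63.9
```

```bash
python3 -m jog '[19,0,-35.5,0,0,0, 38,0,-71,0,0,0, 57,0,-106.5,0,0,0, 76,0,-142,0,0,0, 95,0,-177.5,0,0,0, 114,0,-213,0,0,0, 133,0,-248.5,0,0,0, 152,0,-284,0,0,0, 171,0,-319.5,0,0,0, 190,0,-355,0,0,0]'; python3 -m jog '[15,30,-28,0,0,0, 30.5,60,-56.6,0,0,0, 30.5,60,-56.6,0,0,0]'
python3 - <<'E'
from h import *
S=manip.camera("side");T=manip.camera("top")
save(S,"s3.png",(250,160,400,330),4);save(T,"t3.png",(310,160,450,280),5)
E
cd pics; python3 -c "
import cv2,numpy as np
a=[cv2.resize(cv2.imread(f),(400,400)) for f in('s3.png','t3.png')]
cv2.imwrite('m3.png',np.hstack(a))"
```

```text
clock: 3.07
eef_pos: [527.1, -150.0, 227.5]
eef_rot: [-1.571, -0.0, -0.0]
wrist_force: [1.8, 1.0, -0.6]
finger_gap: 63.8
clock: 3.32
eef_pos: [556.3, -207.5, 161.4]
eef_rot: [-1.568, 0.007, -0.003]
wrist_force: [-0.9, 0.2, -0.9]
finger_gap: 64.0
```

View pics/m3.png

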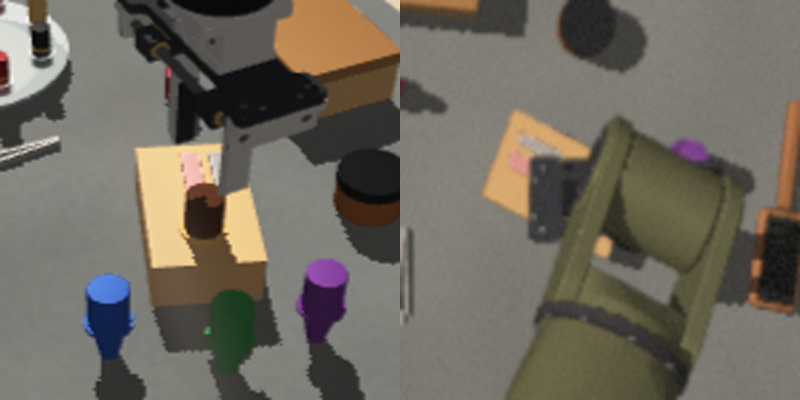

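```bash
python3 -m jog '[0,25,0,0,0,0, 0,25,0,0,0,0, 0,25,0,0,0,0]'
python3 - <<'E'
from h import *
S=manip.camera("side")
s=manip.read_state();e=s["eef_pos"];print(e)
im=cv2.resize(np.ascontiguousarray(S["img"][195:285,275:385,::-1]),None,fx=6.5,fy=6.5,interpolation=cv2.INTER_CUBIC)
def dot(X,c):
    q=(proj(S,X)-[274.5,194.5])*6.5;cv2.circle(im,tuple(int(v) for v in q),3,c,-1)
tz=e[2]-22
for sy in(-1,1):
  for dx in(-8,8): dot([e[0]+dx,e[1]+sy*32,tz],(0,255,0))
for a in np.linspace(0,6.28,30): dot([557.5+16*np.cos(a),-206+16*np.sin(a),101],(255,255,0))
cv2.imwrite("pics/s4.png",im)
E
```

```text
clock: 3.67
eef_pos: [556.9, -203.5, 143.5]
eef_rot: [-1.571, 0.0, 0.001]
wrist_force: [1.1, -0.6, 0.9]
finger_gap: 63.6
[ 557.32823347 -203.77102307  144.30306062]
```

View pics/s4.png

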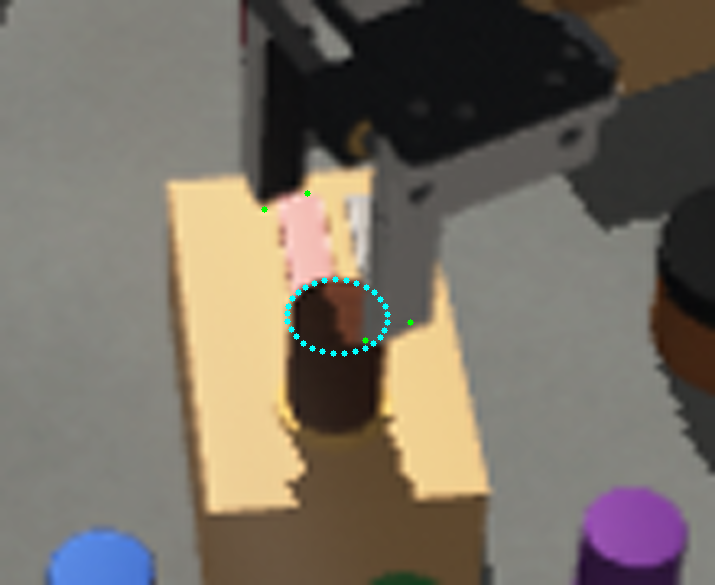

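```bash
python3 -m jog '[-0.5,20,-1,0,0,0, -0.5,40,-2,0,0,0, -0.5,52,-2,0,0,0, -0.5,57,-2,0,0,0, -0.5,57,-2,0,0,0]'; python3 -m jog '[0,0,0,0,0,0, 0,0,0,0,0,0, 0,0,0,0,0,0, 0,0,0,0,0,0, 0,0,0,0,0,0, 0,0,0,0,0,0]' 28 25
```

```text
clock: 4.13
eef_pos: [556.5, -206.2, 85.5]
eef_rot: [-1.571, 0.0, 0.0]
wrist_force: [0.5, 0.1, -0.6]
finger_gap: 64.1
clock: 4.63
eef_pos: [556.7, -206.5, 85.8]
eef_rot: [-1.571, -0.0, -0.0]
wrist_force: [-0.9, 0.2, 2.3]
finger_gap: 31.0
```

```bash
python3 -m jog '[0,-5,0,0,0,0, 0,-20,0,0,0,0, 0,-40,0,0,0,0, 0,-65,0,0,0,0, 0,-90,0,0,0,0, 0,-90,0,0,0,0, 0,-90,0,0,0,0]'
python3 - <<'E'
from h import *
S=manip.camera("side");save(S,"s5.png",(270,170,390,290),5)
print(manip.read_state()["finger_gap"])
E
```

```text
clock: 5.22
eef_pos: [556.9, -206.6, 176.6]
eef_rot: [-1.572, -0.002, -0.0]
wrist_force: [-0.4, 0.4, -2.0]
finger_gap: 31.4
31.073731249706153
```

View pics/s5.png

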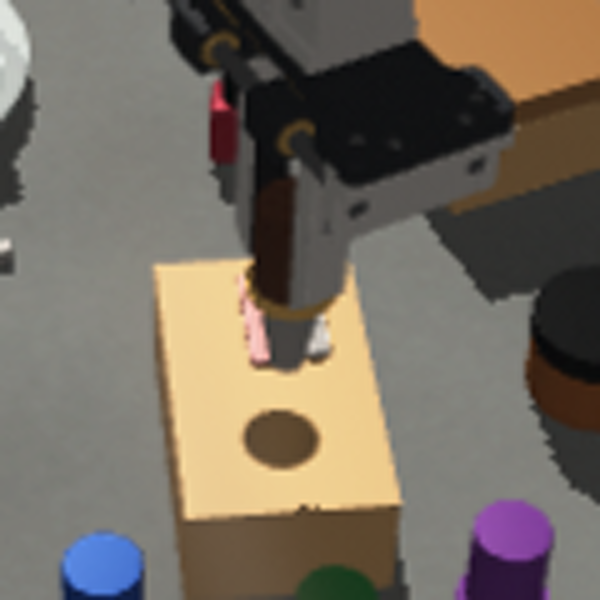

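```bash
python3 -m jog '[-3,-15,15,0,0,0, -8,-30,50,0,0,0, -14,-30,88,0,0,0, -20,-30,126,0,0,0, -26,-30,164,0,0,0, -32,-30,202,0,0,0, -38,-30,240,0,0,0, -44,-30,278,0,0,0, -50,-30,316,0,0,0, -54,-30,346,0,0,0]'; python3 -m jog '[-2,0,15,0,0,0, -2,0,21.5,0,0,0, -2,0,21.5,0,0,0, -2,0,21.5,0,0,0, -2,0,21.5,0,0,0]'
cat > look.py <<'E'
from h import *
import sys
S=manip.camera("side");T=manip.camera("top")
n=sys.argv[1]
e=manip.read_state()["eef_pos"];print(e.round(1))
b=(190,90,290,200);k=7
for d in manip.tip_of("handle_tip",S)[:4]: print("tip",d["xy"],d["score"])
a=[]
im=cv2.resize(np.ascontiguousarray(S["img"][b[1]:b[3],b[0]:b[2],::-1]),None,fx=5,fy=5,interpolation=cv2.INTER_CUBIC)
cv2.imwrite("pics/"+n+".png",im)
q=proj(S,[e[0],e[1],e[2]-72.5]);print("pred tip",q,"pred mouth axis", proj(S,[500.5,161,92]))
save(T,n+"t.png",(215,180,310,280),5)
E
python3 look.py s6
```

```text
clock: 6.1
eef_pos: [501.2, 141.9, 204.1]
eef_rot: [-1.571, 0.002, 0.001]
wrist_force: [-0.4, 0.1, -0.9]
finger_gap: 31.5
clock: 6.52
eef_pos: [500.7, 159.9, 205.0]
eef_rot: [-1.571, 0.001, -0.001]
wrist_force: [-0.2, 0.5, -1.2]
finger_gap: 31.5
[500.8 160.  205.3]
tip [369.3, 304.2] 0.97
tip [231.1, 143.3] 0.79
tip [290.0, 310.6] 0.61
tip [334.1, 314.3] 0.59
pred tip [233.83956939 146.70420238] pred mouth axis [235.0282338  159.70330708]
```

View pics/s6.png

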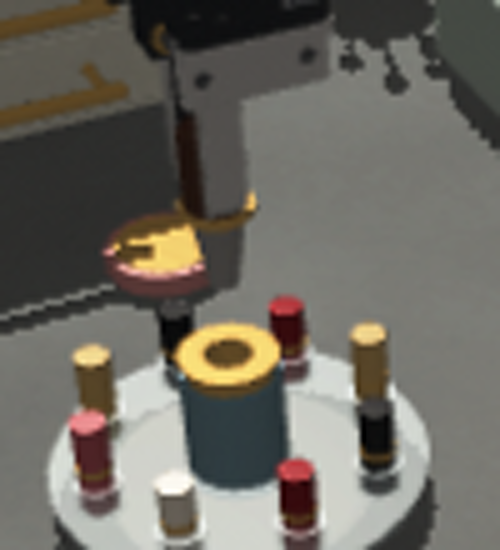

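View pics/s6t.png

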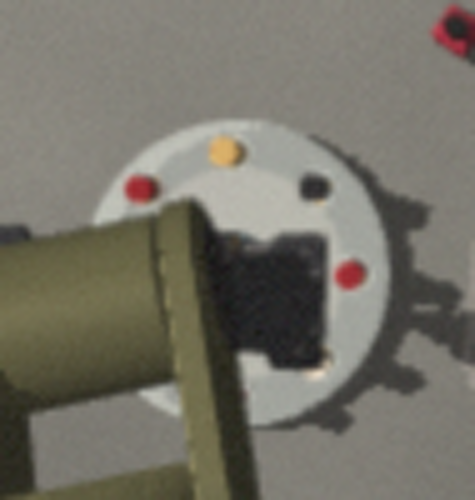

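```bash
python3 -m jog '[0,15,0,0,0,0, 0,27,0,0,0,0, 0,32,0,0,0,0, 0,32,0,0,0,0, 0,32,0,0,0,0]';python3 look.py s7
python3 - <<'E'
from h import *
S=manip.camera("side");e=manip.read_state()["eef_pos"];np.savez("s7.npz",i=S["img"])
for z in(150,140,110,100,92): print(z,proj(S,[e[0],e[1],z]).round(2),(proj(S,[e[0]+1,e[1],z])-proj(S,[e[0],e[1],z])).round(2),(proj(S,[e[0],e[1]+1,z])-proj(S,[e[0],e[1],z])).round(2))
for r in range(138,168): print(r,S["img"][r,220:250,0].tolist())
E
```

```text
clock: 7.08
eef_pos: [500.8, 160.8, 173.8]
eef_rot: [-1.571, -0.0, -0.0]
wrist_force: [0.3, -0.5, 0.2]
finger_gap: 31.0
[500.9 161.  174.2]
tip [369.3, 303.0] 0.88
tip [292.8, 308.4] 0.76
tip [233.9, 155.4] 0.58
tip [335.8, 314.5] 0.55
pred tip [234.84751992 156.58014511] pred mouth axis [235.0282338  159.70330708]
150 [233.07 140.72] [ 0.38 -0.1 ] [-0.15 -0.2 ]
140 [233.43 144.07] [ 0.38 -0.1 ] [-0.15 -0.21]
110 [234.51 153.91] [ 0.37 -0.11] [-0.15 -0.21]
100 [234.86 157.12] [ 0.37 -0.11] [-0.15 -0.21]
92 [235.14 159.65] [ 0.37 -0.11] [-0.15 -0.21]
138 [240, 245, 245, 245, 244, 244, 235, 141, 32, 31, 33, 45, 78, 82, 83, 83, 83, 83, 83, 85, 105, 137, 125, 124, 124, 125, 124, 125, 124, 124]
139 [156, 244, 244, 245, 245, 245, 238, 175, 31, 31, 32, 45, 78, 83, 83, 83, 83, 83, 83, 84, 130, 197, 126, 126, 126, 126, 126, 124, 125, 123]
140 [159, 244, 244, 243, 244, 245, 234, 68, 31, 31, 31, 45, 76, 81, 84, 83, 83, 83, 83, 82, 155, 235, 125, 126, 126, 126, 126, 126, 126, 125]
141 [187, 247, 246, 245, 244, 243, 233, 125, 34, 32, 32, 42, 67, 81, 83, 83, 82, 82, 80, 76, 148, 229, 115, 126, 126
[... 2943 characters left out ...]
6, 145]
163 [185, 210, 199, 110, 76, 97, 207, 247, 249, 249, 249, 247, 227, 166, 133, 93, 93, 93, 91, 89, 165, 248, 247, 236, 153, 74, 102, 79, 79, 75]
164 [214, 208, 166, 65, 78, 89, 158, 229, 247, 249, 250, 249, 249, 248, 232, 88, 90, 91, 91, 90, 157, 243, 236, 158, 64, 45, 53, 78, 78, 75]
165 [214, 208, 170, 85, 56, 85, 136, 107, 205, 245, 246, 248, 248, 240, 89, 89, 89, 91, 90, 91, 89, 100, 123, 78, 62, 45, 53, 83, 84, 86]
166 [214, 209, 182, 120, 59, 53, 48, 54, 83, 102, 165, 226, 231, 233, 90, 90, 89, 91, 91, 90, 88, 86, 81, 72, 50, 45, 65, 118, 131, 145]
167 [215, 211, 199, 175, 104, 74, 55, 50, 67, 82, 87, 91, 92, 93, 91, 93, 91, 89, 89, 90, 88, 82, 66, 52, 46, 42, 86, 173, 199, 201]
```

View pics/s7.png

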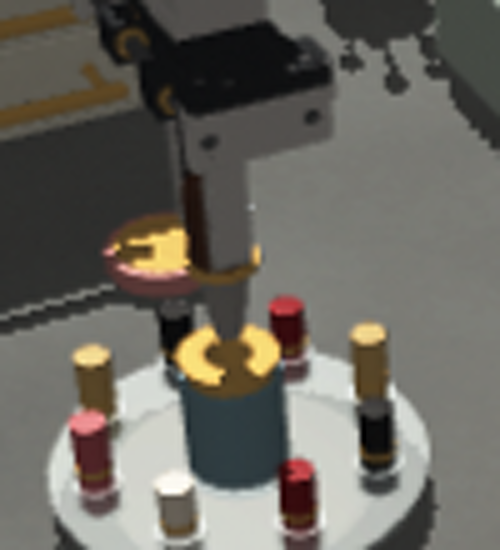

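```bash
python3 -m jog '[-0.3,8,0,0,0,0, -0.3,16,0,0,0,0, -0.3,20,0,0,0,0, -0.3,24,0,0,0,0, -0.3,24,0,0,0,0, -0.3,24,0,0,0,0]'; python3 -m jog '[0,2,0,0,0,0, 0,4,0,0,0,0, 0,6,0,0,0,0, 0,6,0,0,0,0, 0,6,0,0,0,0]'; python3 look.py s8
```

```text
clock: 7.78
eef_pos: [500.2, 161.0, 149.2]
eef_rot: [-1.571, 0.0, -0.0]
wrist_force: [0.1, -0.4, -1.3]
finger_gap: 31.1
clock: 8.2
eef_pos: [500.2, 161.0, 143.4]
eef_rot: [-1.571, 0.0, -0.0]
wrist_force: [-0.7, -0.2, -0.4]
finger_gap: 31.6
[500.3 161.1 143.5]
tip [369.5, 303.9] 0.95
tip [333.2, 315.1] 0.86
tip [235.8, 166.4] 0.66
tip [292.3, 311.5] 0.62
pred tip [235.67250359 166.26157726] pred mouth axis [235.0282338  159.70330708]
```

View pics/s8.png

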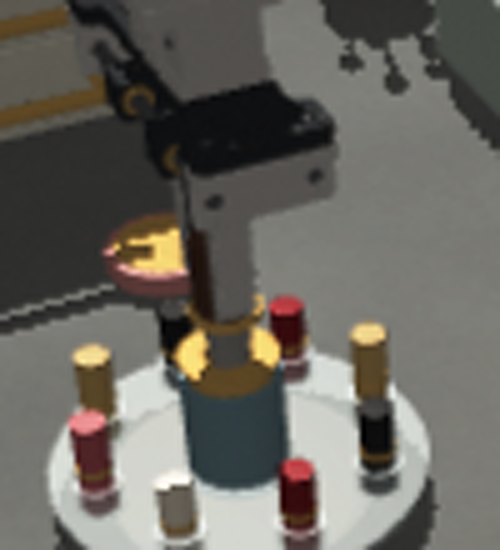

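```bash
for i in 1 2; do python3 -m jog '[0,1,0,0,0,0, 0,2,0,0,0,0, 0,3,0,0,0,0, 0,3,0,0,0,0]'|grep -v rot; done
```

```text
clock: 8.68
eef_pos: [500.2, 161.0, 140.2]
wrist_force: [-1.3, -0.3, -1.4]
finger_gap: 31.4
clock: 9.02
eef_pos: [500.2, 161.0, 137.2]
wrist_force: [-0.1, 0.1, -0.8]
finger_gap: 31.3
```

```bash
for i in 1 2 3; do python3 -m jog '[0,1,0,0,0,0, 0,2,0,0,0,0, 0,2,0,0,0,0, 0,2,0,0,0,0]'|grep -v rot; done; python3 look.py s9
```

```text
clock: 9.35
eef_pos: [500.2, 161.1, 135.4]
wrist_force: [-0.2, 0.1, -2.2]
finger_gap: 31.4
clock: 9.68
eef_pos: [500.2, 161.0, 133.4]
wrist_force: [-0.1, 0.3, -0.8]
finger_gap: 31.5
clock: 10.02
eef_pos: [500.1, 161.0, 131.3]
wrist_force: [-1.4, -0.3, -1.4]
finger_gap: 31.0
[500.2 161.  131.3]
tip [369.2, 303.7] 0.89
tip [337.5, 316.8] 0.83
tip [291.1, 311.5] 0.79
tip [236.6, 167.1] 0.7
pred tip [236.03231047 170.03408563] pred mouth axis [235.0282338  159.70330708]
```

View pics/s9.png

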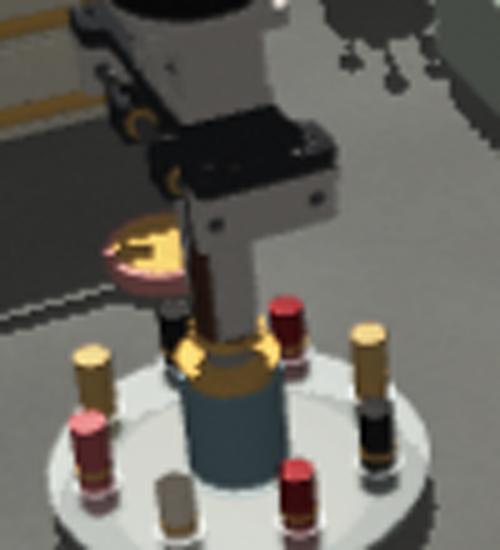

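```bash
for i in 1 2 3; do python3 -m jog '[0,0.5,0,0,0,0, 0,1,0,0,0,0, 0,1,0,0,0,0]'|grep -v rot; done
```

```text
clock: 10.42
eef_pos: [500.1, 161.1, 130.5]
wrist_force: [-3.3, 1.1, 1.2]
finger_gap: 31.6
clock: 10.67
eef_pos: [500.1, 161.0, 129.4]
wrist_force: [-4.5, 0.3, 2.5]
finger_gap: 31.4
clock: 10.92
eef_pos: [500.0, 161.1, 128.4]
wrist_force: [-5.4, -0.1, 3.2]
finger_gap: 31.4
```

```bash
python3 -m jog '[-0.5,0,0,0,0,0, -0.8,0,0,0,0,0, -0.8,0,0,0,0,0, -0.8,0,0,0,0,0]'|grep -v rot; python3 -m jog '[0,0.5,0,0,0,0, 0,0.5,0,0,0,0, 0,0.5,0,0,0,0]'|grep -v rot
```

```text
clock: 11.25
eef_pos: [499.7, 161.0, 128.5]
wrist_force: [-1.0, 0.6, -0.7]
finger_gap: 31.2
clock: 11.5
eef_pos: [499.5, 161.0, 127.9]
wrist_force: [-0.1, 0.6, -1.5]
finger_gap: 31.2
```

```bash
python3 -m jog '[0,0.5,0,0,0,0, 0,1,0,0,0,0, 0,1,0,0,0,0]'|grep -v rot; python3 -m jog '[0,0,0,0,0,0, 0,0,0,0,0,0, 0,0,0,0,0,0, 0,0,0,0,0,0, 0,0,0,0,0,0, 0,0,0,0,0,0]' 50|grep -v rot;  python3 look.py s10
```

```text
clock: 11.75
eef_pos: [499.4, 161.0, 126.8]
wrist_force: [-1.2, -0.4, -0.2]
finger_gap: 31.6
clock: 12.25
eef_pos: [499.5, 161.0, 127.0]
wrist_force: [1.0, -0.0, 0.1]
finger_gap: 49.9
[499.5 161.  126.9]
tip [370.3, 302.3] 0.89
tip [292.8, 311.9] 0.87
tip [334.2, 313.7] 0.73
tip [234.8, 169.4] 0.64
pred tip [235.93049301 171.42942203] pred mouth axis [235.0282338  159.70330708]
```

View pics/s10.png

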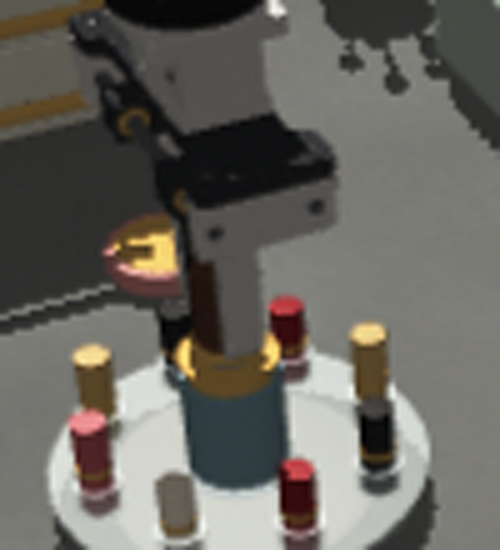

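```bash
python3 -m jog '[0,-8,0,0,0,0, 0,-20,0,0,0,0, 0,-40,0,0,0,0, 0,-60,0,0,0,0, 0,-60,0,0,0,0, 0,-60,0,0,0,0]' |grep -v rot; python3 -m jog '[0,0,0,0,0,0, 0,0,0,0,0,0, 0,0,0,0,0,0, 0,0,0,0,0,0, 0,0,0,0,0,0, 0,0,0,0,0,0]' 0 10|grep -v rot;  python3 look.py s11
```

```text
clock: 12.9
eef_pos: [499.8, 161.1, 188.0]
wrist_force: [-0.6, 0.4, -0.9]
finger_gap: 49.3
clock: 13.4
eef_pos: [499.4, 161.0, 186.7]
wrist_force: [-0.6, 0.6, 0.2]
finger_gap: 13.6
[499.4 161.  186.8]
tip [370.5, 302.7] 0.94
tip [335.2, 315.1] 0.89
tip [233.8, 168.3] 0.68
tip [290.8, 309.2] 0.64
pred tip [233.84432301 152.66439583] pred mouth axis [235.0282338  159.70330708]
```

View pics/s11.png

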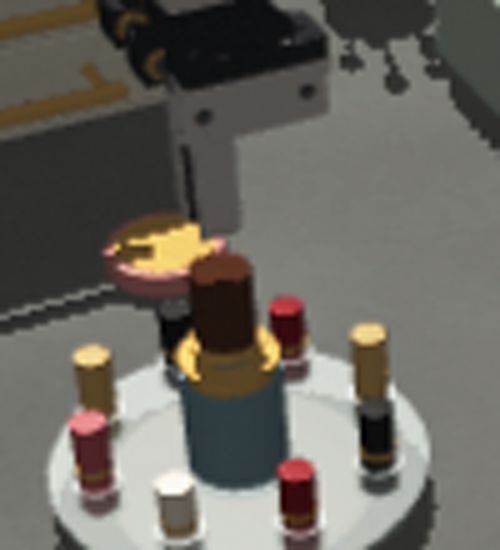

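```bash
python3 -m jog '[0,4,0,0,0,0, 0,8,0,0,0,0, 0,12,0,0,0,0, 0,16,0,0,0,0, 0,16,0,0,0,0]' |grep -v rot; python3 - <<'E'
from h import *
S=manip.camera("side");e=manip.read_state()["eef_pos"];print(e,proj(S,[e[0],e[1],142.5]))
save(S,"s12.png",(210,110,270,190),7)
E
```

```text
clock: 13.97
eef_pos: [499.1, 160.9, 169.9]
wrist_force: [0.7, -0.2, 0.1]
finger_gap: 0.6
[499.25666922 160.99333468 170.36280762] [232.75740611 143.41626741]
```

View pics/s12.png

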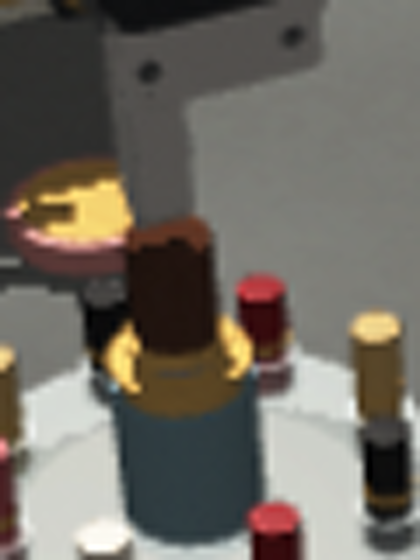

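```bash
python3 -m jog '[1.5,1,0,0,0,0, 1.5,2,0,0,0,0, 1.5,3,0,0,0,0, 1.5,3.5,0,0,0,0, 1.5,3.5,0,0,0,0]' |grep -v rot; for i in 1 2 3; do  python3 -m jog '[0,0.25,0,0,0,0, 0,0.5,0,0,0,0, 0,0.5,0,0,0,0]' |grep -v rot;done
```

```text
clock: 14.43
eef_pos: [500.9, 161.0, 167.4]
wrist_force: [0.1, -0.4, -0.3]
finger_gap: 0.7
clock: 14.68
eef_pos: [501.0, 161.0, 166.9]
wrist_force: [0.3, -0.1, -0.3]
finger_gap: 0.4
clock: 14.93
eef_pos: [501.0, 161.0, 166.4]
wrist_force: [0.0, -0.5, -0.3]
finger_gap: 0.5
clock: 15.18
eef_pos: [501.0, 161.0, 165.9]
wrist_force: [0.5, -0.0, 0.9]
finger_gap: 0.4
```

```bash
python3 -m jog '[0,0.25,0,0,0,0, 0,0.5,0,0,0,0, 0,0.5,0,0,0,0]' |grep -v rot; python3 -m jog '[0,0.25,0,0,0,0, 0,0.5,0,0,0,0, 0,0.5,0,0,0,0]' |grep -v rot
```

```text
clock: 15.43
eef_pos: [501.0, 161.0, 165.4]
wrist_force: [-0.2, -0.2, -0.6]
finger_gap: 0.4
clock: 15.68
eef_pos: [500.9, 161.0, 164.9]
wrist_force: [-0.4, -0.2, 0.3]
finger_gap: 0.5
```

```bash
python3 -m jog '[0,0.25,0,0,0,0, 0,0.5,0,0,0,0, 0,0.5,0,0,0,0]' |grep -v rot
```

```text
clock: 15.93
eef_pos: [501.0, 161.0, 164.4]
wrist_force: [0.4, -0.1, 0.7]
finger_gap: 0.1
```

```bash
python3 -m jog '[0,0.25,0,0,0,0, 0,0.5,0,0,0,0, 0,0.5,0,0,0,0]' |grep -v rot
```

```text
clock: 16.18
eef_pos: [501.0, 161.0, 163.9]
wrist_force: [0.4, -0.8, -0.1]
finger_gap: 0.2
```

```bash
python3 -m jog '[0,0.25,0,0,0,0, 0,0.5,0,0,0,0, 0,0.5,0,0,0,0]' |grep -v rot
```

```text
clock: 16.43
eef_pos: [501.0, 161.0, 163.4]
wrist_force: [-0.4, 0.8, -0.3]
finger_gap: 0.6
```

```bash
python3 -m jog '[0,0.25,0,0,0,0, 0,0.5,0,0,0,0, 0,0.5,0,0,0,0]' |grep -v rot
```

```text
clock: 16.68
eef_pos: [500.9, 161.1, 162.9]
wrist_force: [-0.3, -0.2, 0.0]
finger_gap: 0.4
```

```bash
python3 -m jog '[0,0.25,0,0,0,0, 0,0.5,0,0,0,0, 0,0.5,0,0,0,0]' |grep -v rot
```

```text
clock: 16.93
eef_pos: [501.1, 161.1, 162.6]
wrist_force: [0.3, -0.2, 1.6]
finger_gap: 0.6
```

```bash
python3 -m jog '[0,0.25,0,0,0,0, 0,0.5,0,0,0,0, 0,0.5,0,0,0,0]' |grep -v rot
```

```text
clock: 17.18
eef_pos: [501.2, 161.1, 162.4]
wrist_force: [-1.0, 0.5, 5.6]
finger_gap: 0.2
```

```bash
python3 -m jog '[0,0.25,0,0,0,0, 0,0.5,0,0,0,0, 0,0.5,0,0,0,0]' |grep -v rot
```

```text
clock: 17.43
eef_pos: [501.2, 161.1, 162.1]
wrist_force: [-1.3, 0.8, 6.3]
finger_gap: 0.3
```

```bash
python3 -m jog '[0,0.25,0,0,0,0, 0,0.5,0,0,0,0, 0,0.5,0,0,0,0]' |grep -v rot
```

```text
clock: 17.68
eef_pos: [501.2, 161.1, 161.6]
wrist_force: [-1.8, -1.2, 7.1]
finger_gap: 0.7
```

```bash
python3 -m jog '[0,0.25,0,0,0,0, 0,0.5,0,0,0,0, 0,0.5,0,0,0,0]' |grep -v rot
```

```text
clock: 17.93
eef_pos: [501.2, 161.1, 161.1]
wrist_force: [-0.7, 1.0, 7.6]
finger_gap: 0.2
```

```bash
python3 -m jog '[0,0.25,0,0,0,0, 0,0.5,0,0,0,0, 0,0.75,0,0,0,0, 0,1,0,0,0,0, 0,1,0,0,0,0]' |grep -v rot
```

```text
clock: 18.35
eef_pos: [501.2, 161.1, 160.1]
wrist_force: [-0.3, -0.4, 7.6]
finger_gap: 0.4
```

```bash
python3 -m jog '[0,0.25,0,0,0,0, 0,0.5,0,0,0,0, 0,0.75,0,0,0,0, 0,1,0,0,0,0, 0,1,0,0,0,0]' |grep -v rot
```

```text
clock: 18.77
eef_pos: [501.2, 161.1, 159.1]
wrist_force: [-0.4, 0.1, 6.8]
finger_gap: 0.5
```

```bash
python3 -m jog '[0,0.25,0,0,0,0, 0,0.5,0,0,0,0, 0,0.75,0,0,0,0, 0,1,0,0,0,0, 0,1,0,0,0,0]' |grep -v rot
```

```text
clock: 19.18
eef_pos: [501.3, 161.1, 158.1]
wrist_force: [-2.0, 0.7, 7.0]
finger_gap: 0.5
```

```bash
python3 -m jog '[0,0.25,0,0,0,0, 0,0.5,0,0,0,0, 0,0.75,0,0,0,0, 0,1,0,0,0,0, 0,1,0,0,0,0]' |grep -v rot
```

```text
clock: 19.6
eef_pos: [501.3, 161.1, 157.1]
wrist_force: [-0.8, -0.2, 7.2]
finger_gap: 0.7
```

```bash
python3 -m jog '[0,0.2,0,0,0,0, 0,0.4,0,0,0,0, 0,0.4,0,0,0,0]' |grep -v rot
```

```text
clock: 19.85
eef_pos: [501.3, 161.1, 156.7]
wrist_force: [-1.5, -1.0, 7.7]
finger_gap: 0.5
```

```bash
python3 -m jog '[0,0.2,0,0,0,0, 0,0.4,0,0,0,0, 0,0.4,0,0,0,0]' |grep -v rot
```

```text
clock: 20.1
eef_pos: [501.3, 161.1, 156.3]
wrist_force: [-2.0, 0.1, 7.9]
finger_gap: 0.2
```

```bash
python3 -m jog '[0,0.2,0,0,0,0, 0,0.4,0,0,0,0, 0,0.4,0,0,0,0]' |grep -v rot
```

```text
clock: 20.35
eef_pos: [501.2, 161.1, 155.9]
wrist_force: [-1.4, -0.8, 6.9]
finger_gap: 0.5
```

```bash
python3 -m jog '[0,0.2,0,0,0,0, 0,0.4,0,0,0,0, 0,0.4,0,0,0,0]' |grep -v rot
```

```text
clock: 20.6
eef_pos: [501.2, 161.1, 155.5]
wrist_force: [-0.9, -0.9, 6.4]
finger_gap: 0.2
```

```bash
python3 -m jog '[0,0.2,0,0,0,0, 0,0.4,0,0,0,0, 0,0.4,0,0,0,0]' |grep -v rot
```

```text
clock: 20.85
eef_pos: [501.2, 161.1, 155.1]
wrist_force: [-1.0, -0.0, 7.4]
finger_gap: 0.3
```

```bash
python3 -m jog '[0,0.2,0,0,0,0, 0,0.4,0,0,0,0, 0,0.4,0,0,0,0]' |grep -v rot
```

```text
clock: 21.1
eef_pos: [501.3, 161.1, 154.8]
wrist_force: [-1.4, -0.6, 8.3]
finger_gap: 0.3
```

```bash
python3 -m jog '[0,0.15,0,0,0,0, 0,0.3,0,0,0,0, 0,0.3,0,0,0,0]' |grep -v rot
```

```text
clock: 21.35
eef_pos: [501.4, 161.2, 154.7]
wrist_force: [-1.8, -1.4, 10.8]
finger_gap: 0.4
```

```bash
python3 -m jog '[0,0.15,0,0,0,0, 0,0.3,0,0,0,0, 0,0.3,0,0,0,0]' |grep -v rot
```

```text
clock: 21.6
eef_pos: [501.4, 161.2, 154.6]
wrist_force: [-3.8, -0.4, 12.6]
finger_gap: 0.5
```

```bash
python3 -m jog '[0,0.15,0,0,0,0, 0,0.3,0,0,0,0, 0,0.3,0,0,0,0]' |grep -v rot
```

```text
clock: 21.85
eef_pos: [501.5, 161.2, 154.6]
wrist_force: [-3.1, -0.4, 14.6]
finger_gap: 0.7
```

```bash
python3 -m jog '[0,0.1,0,0,0,0, 0,0.2,0,0,0,0, 0,0.2,0,0,0,0, 0,0.2,0,0,0,0]' |grep -v rot; python3 look.py s13
```

```text
clock: 22.18
eef_pos: [501.6, 161.2, 154.5]
wrist_force: [-4.0, -0.5, 15.3]
finger_gap: 0.5
[501.5 161.2 154.5]
tip [335.5, 315.1] 0.92
tip [324.6, 261.3] 0.61
tip [291.9, 310.6] 0.58
tip [234.7, 172.0] 0.57
pred tip [235.72513301 162.69362557] pred mouth axis [235.0282338  159.70330708]
```

View pics/s13.png

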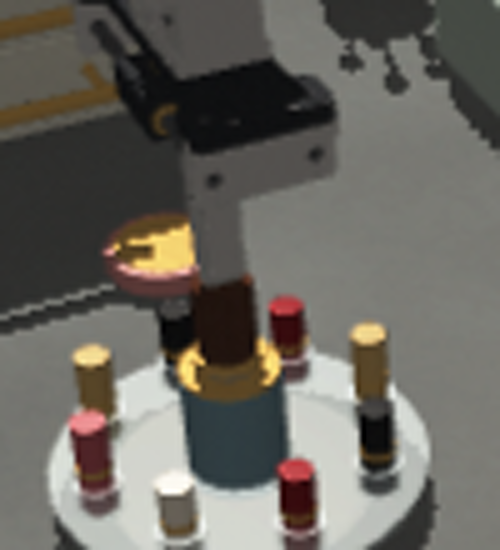

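```bash
python3 -m jog '[0,-1,0,0,0,0, 0,-3,0,0,0,0, 0,-10,0,0,0,0, 0,-30,0,0,0,0, 0,-60,0,0,0,0, 0,-95,0,0,0,0, 0,-95,0,0,0,0, 0,-95,0,0,0,0]' |grep -v rot;python3 -m jog '[-35,0,0,0,0,0, -75,0,35,0,0,0, -100,0,75,0,0,0, -100,0,115,0,0,0, -100,0,150,0,0,0, -100,0,150,0,0,0, -100,0,150,0,0,0]' |grep -v rot; python3 - <<'E'
from h import *
S=manip.camera("side");T=manip.camera("top")
save(S,"s14.png",(190,120,290,220),6);save(T,"t14.png",(215,180,310,280),6)
save(S,"s14f.png");
E
```

```text
clock: 23.0
eef_pos: [501.4, 161.2, 249.7]
wrist_force: [0.0, 0.8, -0.5]
finger_gap: 0.8
clock: 23.58
eef_pos: [400.1, 312.5, 246.5]
wrist_force: [0.5, -0.3, -0.2]
finger_gap: 0.6
```

View pics/s14.png

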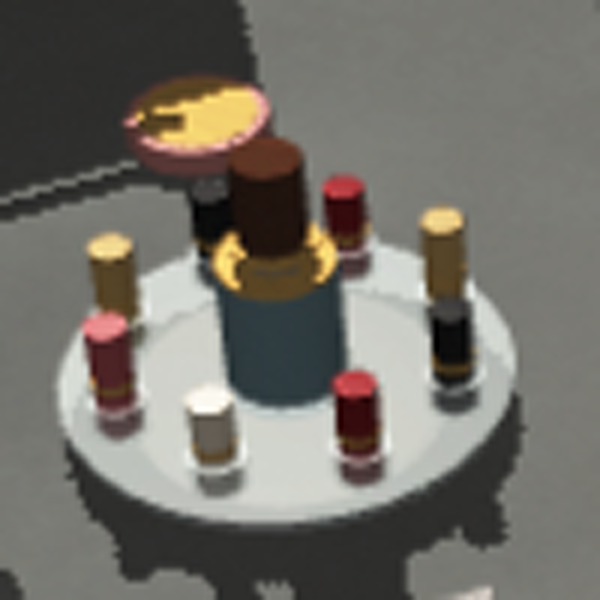

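View pics/s14f.png

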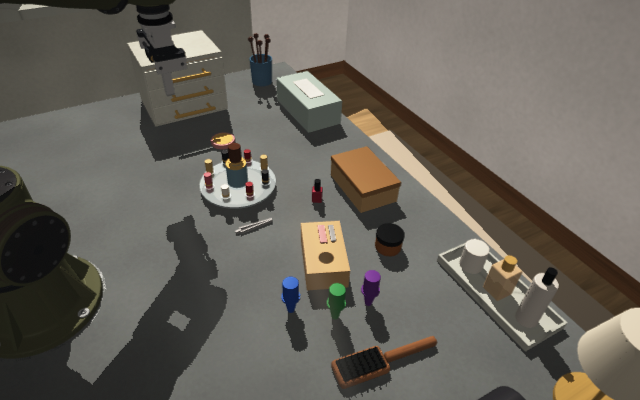

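View pics/t14.png

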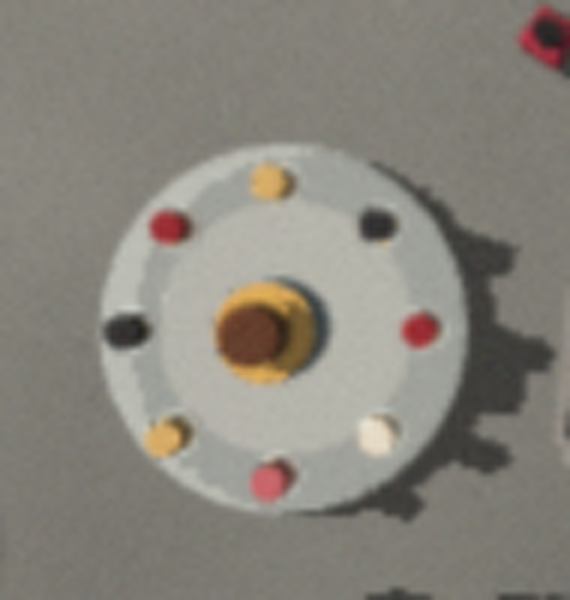

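```bash
python3 - <<'E'
from h import *
S=manip.camera("side");A=np.load("shots.npz")["S"]
for c in(229,236,242):
    print(c,"before",[tuple(int(v) for v in A[r,c]) for r in range(163,176)]);print(c,"now   ",[tuple(int(v) for v in S["img"][r,c]) for r in range(163,176)])
a=cv2.resize(np.ascontiguousarray(A[145:195,215:260,::-1]),None,fx=8,fy=8,interpolation=cv2.INTER_NEAREST)
b=cv2.resize(np.ascontiguousarray(S["img"][145:195,215:260,::-1]),None,fx=8,fy=8,interpolation=cv2.INTER_NEAREST)
cv2.imwrite("pics/cmp.png",np.hstack([a,b]))
E
```

```text
229 before [(247, 216, 116), (247, 216, 116), (241, 203, 108), (97, 73, 37), (78, 61, 34), (54, 56, 49), (45, 57, 62), (43, 55, 59), (44, 56, 59), (43, 55, 58), (43, 55, 59), (44, 55, 60), (43, 56, 59)]
229 now    [(165, 125, 64), (89, 68, 35), (90, 68, 35), (133, 101, 51), (233, 190, 100), (121, 93, 50), (59, 61, 54), (46, 58, 63), (45, 57, 61), (46, 59, 62), (46, 58, 62), (45, 57, 62), (45, 58, 61)]
236 before [(179, 137, 69), (246, 215, 116), (245, 213, 114), (235, 194, 102), (87, 67, 35), (84, 65, 35), (61, 59, 47), (46, 59, 63), (44, 58, 61), (44, 57, 61), (45, 58, 62), (44, 58, 61), (46, 58, 62)]
236 now    [(80, 59, 31), (89, 69, 37), (77, 65, 44), (85, 67, 38), (88, 67, 34), (88, 67, 35), (85, 68, 39), (57, 64, 58), (47, 61, 65), (47, 60, 64), (47, 60, 64), (48, 61, 65), (47, 60, 65)]
242 before [(243, 210, 112), (231, 188, 98), (116, 88, 45), (77, 60, 33), (63, 58, 44), (44, 57, 61), (43, 55, 59), (43, 55, 59), (44, 56, 59), (44, 55, 59), (43, 55, 59), (43, 55, 59), (44, 56, 59)]
242 now    [(88, 67, 34), (88, 67, 34), (102, 78, 40), (155, 118, 59), (83, 65, 37), (60, 61, 53), (46, 57, 61), (45, 57, 61), (45, 57, 61), (45, 57, 61), (46, 58, 62), (45, 58, 62), (45, 58, 61)]
```

View pics/cmp.png

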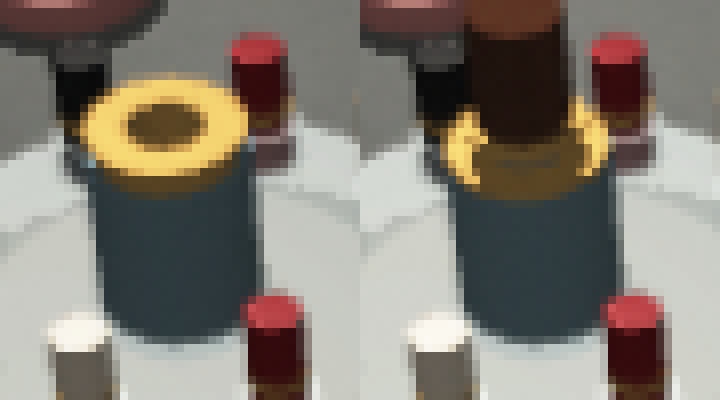

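```bash
python3 - <<'E'
from h import *
print(manip.read_state()["wrist_force"],manip.sign_off())
E
```

```text
the job is handed in; nothing more can be done
[-0.77547873  0.11124889  0.12490396] None
```

The carry handle is standing upright in the carousel socket with the sleeve pressed home. I handed the job in at about 24 s on the robot's clock; no verdict comes back.

**What I did:** I took the dark wood handle out of the bamboo block, lowered it into the socket, shifted it about 0.8 mm to remove a side load, and let go. I then pressed the knob down with closed fingers in steps of 0.5 mm or less, using smaller steps near the end.

**Checks that agreed:**
- **Sleeve travel:** it slid about 7.5 mm at a steady 7–8 N. The force then rose to about 15 N with only about 0.2 mm more movement, which is a hard stop.
- **Peak force:** the largest downward force I read was 15.3 N, against the 25 N that cracks the hub.
- **Pictures:** the flange sits about 2 pixels lower, which matches roughly 7 mm. The handle stands centred, leaning by my estimate about 0.02 rad. The bystanders I checked by eye in the last full side picture look unmoved, and the robot is clear.

**What I could not confirm:**
- The sleeve joint and the wedging force could not be read directly.
- The steady sliding force was a little below the stated 9 N.
- The last press was at the low end of the 15–17 N range.

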